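# Key and seat the die plate of an eyelet setter

## Task

The round die plate on the blue eyelet setter is sitting high because its notch is not over the red key pin. With a fingertip push the plate round until the notch meets the pin, then press the plate straight down until it is fully seated, and take the hand away. Do not pick up, lift or tip the plate, and leave the other things on the desk where they are.

Things in the scene. Friction and masses are not known exactly. Their poses are not given: they have to be found in the camera images.
- die_base: blue base plate of the eyelet setter, 136 x 124 mm, top 14 mm above the desk, fixed. Origin: on the desk under its centre, z up, x along the 136 mm side; the vertical through it is the die plate's turning axis. The red key pin lies on its -x side
- key_pin (a point): red key pin, a 7 mm round dowel lying radially on the base's -x side, from 38 mm from the axis (under the plate) out to its red holder block, which stands 51 to 62 mm from the axis and 30.5 mm high. This point: on the pin's top line, 42 mm from the axis, 28.5 mm above the desk
- die_plate: loose steel disc, 91 mm across, 10 mm thick, 0.35 kg, knurled rim, one notch. Origin: centre of underside, z up; notch along -x, finger peg along +x. Sits round a hidden post (1 mm play), turns endlessly either way with about 1 N. Top 40 mm above the desk unseated, 33 seated. Goes down only with notch over pin (within 3 degrees; yaw equal to die_base's). Press on its flat middle (brass spot)
- notch (a point): centre of the notch at the underside of the plate's rim, 42 mm from the axis; the notch is about 12 mm wide and 10 mm deep radially. It is right when it is straight above key_pin
- finger_peg (a point): top of the black upright finger peg on the plate, 12 mm across, standing 16 mm above the plate's top, 33 mm from the axis, opposite the notch; push it sideways to turn the plate
- die_seat (a joint): how far the seat under the plate has been pressed down: 0 as it starts, 0.007 m fully seated. Friction holds it where it is left; it takes a push of about 5 N on the plate to press down
- tape_roll: bystander: pink roll of paper tape lying flat, 50 mm across, 15 mm high, origin at the centre of its underside
- eraser: bystander: blue-sleeved eraser, 19 x 42 x 12 mm, origin at the centre of its underside
- yellow_pad: bystander: yellow sticky-note pad, 70 x 70 x 12 mm, origin at the centre of its underside
- glue_stick: bystander: glue stick standing upright, 26 mm across, 97 mm high, origin at the centre of its underside
- clip_jar: bystander: glass jar with wooden lid, 70 mm across, 64 mm high, origin at the centre of its underside

How it is judged:
By the outcome, as a careful person would: the job done as asked, in the order asked, and still so for the second after the job is handed in, with the robot touching nothing.
It also fails if it takes over 54 s, if anything falls off the work surface, if the arm or the gripper's body presses on something with over 40 N, if the wrist force passes 120 N, or if a joint passes its speed limit or range.

## Robot

A 6-joint arm with a two-finger parallel gripper is mounted at the origin on a cart in front of the work surface, level with it; the furniture and walls round the work are solid. World frame = base frame: x ahead of the robot, y to its left, z up, the work surface at z = 0. Lengths are in m, angles in rad, forces in N, time in s.
With the tool pointing down it reaches from about 0.35 to 0.975 m from the base axis. Payload 7.1 kg.
Tool frame: the origin (TCP) lies at the very end of the fingers, on their centre line; the grasp point (between the pads) lies bot.grip_depth behind it (bot.grip_depth is the distance from the TCP to the grasp point, in m); z points along the fingers, y is the line along which they close (so a half turn about z gives the same grasp; the last joint's range is limited). The gripper opens to 88 mm and grips with 3 to 60 N. Pads are 20 mm wide; open, the fingers measure 115 mm over their backs; the gripper's body (75 mm by 178 mm) begins 61 mm behind the grasp point.
Start: joints at [-1.288, 0.423, 1.63, -0, 1.089, -0.019], TCP at [0.186, -0.597, 0.223] pointing down, gripper open.
Joint ranges: [-3, 3], [-0.9, 2.11], [0.09, 2.58], [-1.31, 4.45], [0.11, 2.69], [-2.54, 2.54]. Speed limits (rad/s): [2.39, 2.39, 3.01, 3.14, 3.14, 3.14].

## Interface

Orientations are given as a 3x3 rotation matrix whose columns are the frame's x, y, z axes.
In Python, from station import bot gives the robot as it stands.
- The arm moves only by the tool send_rows, never from a script. Its argument "commands" is a list of rows, each a list of 5 numbers: the shift along the tool's x, y, z in mm, then the turn about the tool's z in degrees, then the gripper command: -1 is fully open, 1 is shut, values between are in proportion. In form: [[x, y, z, spin, hand], ...]. A call has 1 to 12 rows; each row shifts and turns the commanded pose from where the row before left it, along the tool's axes as they then stand; what a row does not reach is not made up. A row lasts 1/8 s, in which the tool goes at most 62.5 mm and 10.7 degrees, less where a joint would pass 70% of its speed; a pose out of reach is approached as far as the arm can. A call is refused whole if a number of a shift passes 62.5 or a number of a turn 10.7, either way. A call with a gripper value outside its range is refused whole. The fingers move at their own pace and stop on an object; "squeeze" is the grip in N (left out, the last holds). Time passes only in rows, so rows that do not move let the fingers close. It gives the time, the measured TCP pose, the force, the opening and the grip force at its end, in the units of the state.
- bot.read_state(): the state, without advancing time (a new reading comes with each control period).
- bot.grab_frame(name): name is "scene" or "side" or "wrist"; returns a dict with "img" (420x560x3 uint8, red, green, blue), "intrinsics" (3x3 intrinsics, pixels), "xyz" and "orientation" of the camera in the world. Camera axes: x right, y up, looking along -z (the intrinsics and any distortion apply to the point x, -y, -z); pixel columns grow to the right and rows downward; lengths in m; the calibration is good to about 2 mm. A picture is of the moment at which its call begins. There is no depth.
- bot.hand_in(): hands the job in; it is judged then, once.
The state is a dict: "clock": time; "q": joint angles; "joint_velocities": joint speeds; "joint_efforts": joint torques, N m; "ee_pos": TCP position; "orientation": TCP orientation; "ft_force": force on the tool from outside, world axes, zero at the start; "ft_torque": the same for the moment, N m; "opening": finger opening in m; "finger_force": force on a finger pad.
Only numpy, scipy, OpenCV 4.12 (cv2) and the standard library are available. Lean on these libraries where they do the work, as an engineer would, in place of code of your own. Each camera call takes 0.05 s, during which the arm holds its last target. There are 200 camera calls.

## Working session

There is one attempt and no reset: what is moved stays moved. The work goes in short steps, Python scripts to look and compute and a tool call to move; the robot and the scene stay as the last step left them, time stands still between calls to the robot, and variables do not carry over. Pictures are saved under pics/ and viewed, at most 10 in all, crops included, and the job is handed in when it is done.

Besides the shell and the picture viewer there is one more tool, called after ">>>" by a JSON object that holds its "op" and its "data". send_rows: Moves the arm, as the interface text tells. Its arguments: {"type":"object","properties":{"commands":{"type":"array","items":{"type":"array","items":{"type":"number"}}},"squeeze":{"type":"number"}},"required":["commands"]}

```bash
mkdir -p pics
cat > h.py <<'E'
import numpy as np, cv2
from station import bot
def grab(n,f=None):
    d=bot.grab_frame(n)
    if f: cv2.imwrite('pics/'+f,d['img'][:,:,::-1])
    return d
def ray(d,u,v):
    K=np.array(d['intrinsics']);p=np.linalg.inv(K)@[u,v,1]
    return np.array(d['orientation'])@[p[0],-p[1],-p[2]]
def onz(d,u,v,z):
    r=ray(d,u,v);c=np.array(d['xyz']);return c+r*(z-c[2])/r[2]
def proj(d,P):
    p=np.array(d['orientation']).T@(np.array(P)-d['xyz']);q=np.array(d['intrinsics'])@[p[0],-p[1],-p[2]];return q[:2]/q[2]
E
python3 - <<'E'
from h import *
a=grab('scene','a.png');b=grab('side','b.png')
for d in(a,b):print(np.round(d['xyz'],3),np.round(d['orientation'],3).tolist(),np.round(d['intrinsics'],1).tolist(),[k for k in d])
s=bot.read_state();print(s['clock'],s['ee_pos'],np.round(s['orientation'],3).tolist(),bot.grip_depth,s['opening'])
E
```

```text
[-0.309  0.495  1.217] [[-0.446, 0.698, -0.561], [-0.895, -0.343, 0.285], [0.007, 0.629, 0.777]] [[526.0, 0.0, 282.8], [0.0, 526.0, 211.9], [0.0, 0.0, 1.0]] ['img', 'intrinsics', 'xyz', 'orientation']
[-0.637  0.018  0.618] [[0.05, 0.42, -0.906], [-0.999, 0.028, -0.042], [0.008, 0.907, 0.421]] [[432.3, 0.0, 280.6], [0.0, 432.3, 216.1], [0.0, 0.0, 1.0]] ['img', 'intrinsics', 'xyz', 'orientation']
0.1 [ 0.1856536  -0.59624658  0.22195204] [[0.955, 0.297, -0.0], [0.297, -0.955, 0.001], [0.0, -0.001, -1.0]] 0.0187 0.08827052695326172
```

View pics/a.png

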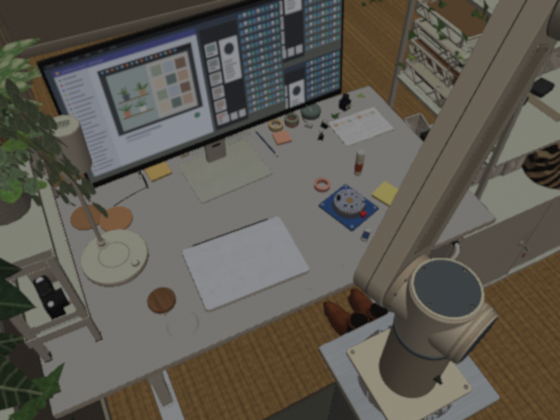

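View pics/b.png

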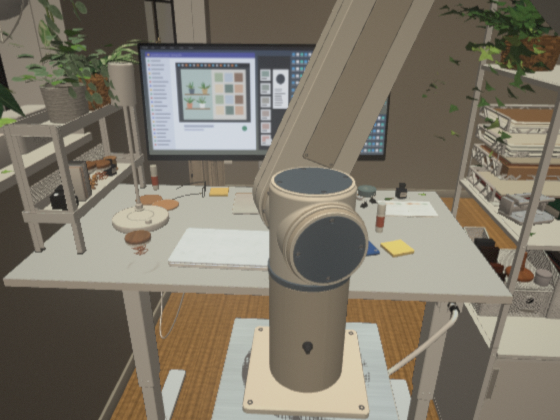

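The scene view shows the blue base at about (349,206), the red holder at (363,213), the tape at (322,185), the glue stick at (359,162), the pad at (386,194) and the eraser at (366,235). In the side view the arm hides the setter, so I'll measure from the scene crop.

Run:
```python
from h import *
a=grab('scene')
for n,u,v,z in [('base',349,207,.014),('plate',349,201,.04),('red',363,213,.03),('tape',322,185,.015),('glue',359,173,0),('pad',386,194,.012),('eraser',366,235,.012)]:print(n,onz(a,u,v,z).round(3))
c=a['img'][165:250,300:410,::-1];cv2.imwrite('pics/c.png',cv2.resize(c,None,fx=7,fy=7,interpolation=cv2.INTER_CUBIC))
hsv=cv2.cvtColor(a['img'],cv2.COLOR_RGB2HSV)
m=cv2.inRange(hsv,(100,130,50),(125,255,255));m[:165]=0;m[250:]=0;m[:,:310]=0;m[:,385:]=0
cs=max(cv2.findContours(m,0,2)[0],key=cv2.contourArea)
h=cv2.convexHull(cs);q=cv2.approxPolyN(h,4)[0] if hasattr(cv2,'approxPolyN') else h[:,0]
print(q.tolist());P=np.array([onz(a,*p,.014)[:2] for p in q]);print(P.round(4),P.mean(0),np.linalg.norm(P-np.roll(P,1,0),axis=1))
```

```text
base [ 0.489 -0.131  0.014]
plate [ 0.491 -0.129  0.04 ]
red [ 0.441 -0.148  0.03 ]
tape [ 0.6   -0.101  0.015]
glue [ 0.604 -0.239  0.   ]
pad [ 0.485 -0.26   0.012]
eraser [ 0.38  -0.122  0.012]
[[383, 204], [352, 230], [319, 205], [334, 193]]
[[ 0.4542 -0.2284]
 [ 0.4117 -0.0947]
 [ 0.535  -0.0549]
 [ 0.5564 -0.1187]] [ 0.48931004 -0.12418502] [0.14990865 0.14026616 0.12961321 0.06732652]
```

View pics/c.png

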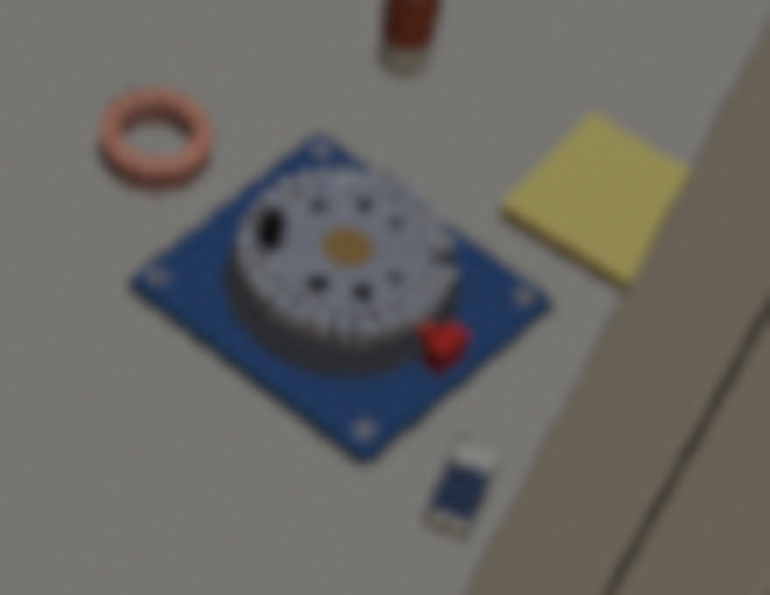

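Run:
```python
from h import *
a=grab('scene')
f=lambda x,y,z:onz(a,300+x/7-.43,165+y/7-.43,z)
P=[f(*p,.014)[:2] for p in[(130,285),(320,135),(553,305),(363,462)]];P=np.array(P)
print(P.round(4),'c',P.mean(0),np.linalg.norm(P-np.roll(P,1,0),axis=1))
br=f(347,246,.04);pg=f(268,215,.056);nt=f(445,260,.04);rd=f(447,340,.03)
c=br[:2]
for n,p in[('brass',br),('peg',pg),('notch',nt),('red',rd)]:
  d=p[:2]-c;print(n,p.round(4),np.linalg.norm(d),np.degrees(np.arctan2(d[1],d[0])))
e1=P[2]-P[1];e2=P[1]-P[0];print(np.degrees(np.arctan2(e1[1],e1[0])),np.degrees(np.arctan2(e2[1],e2[0])))
s=bot.read_state();R=np.array(s['orientation']);print('move mm',R.T@(np.array([*c,.25])-s['ee_pos'])*1000)
```

```text
[[ 0.5352 -0.0521]
 [ 0.5735 -0.1686]
 [ 0.4465 -0.2077]
 [ 0.4106 -0.0922]] c [ 0.49144385 -0.13015587] [0.13083743 0.12271268 0.1328422  0.12097872]
brass [ 0.4954 -0.1324  0.04  ] 0.0 0.0
peg [ 0.5136 -0.103   0.056 ] 0.03453172607706496 58.268221659568965
notch [ 0.4707 -0.1653  0.04  ] 0.041132874993467745 -126.89563243970866
red [ 0.44   -0.1485  0.03  ] 0.057720357793148505 -163.7222473303087
-162.897177267317 -71.80439131972985
move mm [ 433.63430633 -351.04363873  -27.45997684]
```

>>> {"op": "send_rows", "data": {"commands": [[43,-35,-3,0,1],[43,-35,-3,0,1],[43,-35,-3,0,1],[43,-35,-3,0,1],[43,-35,-3,0,1],[43,-35,-3,0,1],[43,-35,-3,0,1],[43,-35,-3,0,1],[43,-35,-3,0,1],[43,-35,0,0,1],[0,0,0,0,1],[0,0,0,0,1]], "squeeze": 20}}

```text
clock: 1.7
ee_pos: [0.4919, -0.1347, 0.2494]
orientation: [[0.955, 0.298, -0.001], [0.298, -0.955, -0.0], [-0.001, -0.0, -1.0]]
ft_force: [0.2, 0.4, -1.1]
opening: 0.0006
finger_force: 0.0
```

Run:
```python
from h import *
a=grab('wrist','w1.png');s=bot.read_state();print(s['clock'],s['ee_pos'],np.round(s['orientation'],3).tolist(),s['opening'],a['xyz'],np.round(a['orientation'],3).tolist())
```

```text
1.75 [ 0.49169451 -0.13526047  0.24946382] [[0.955, 0.297, -0.001], [0.297, -0.955, -0.0], [-0.001, -0.0, -1.0]] 0.0005096140527149833 [ 0.55979727 -0.11341172  0.41183064] [[0.298, 0.922, 0.247], [-0.955, 0.287, 0.078], [0.001, -0.259, 0.966]]
```

View pics/w1.png

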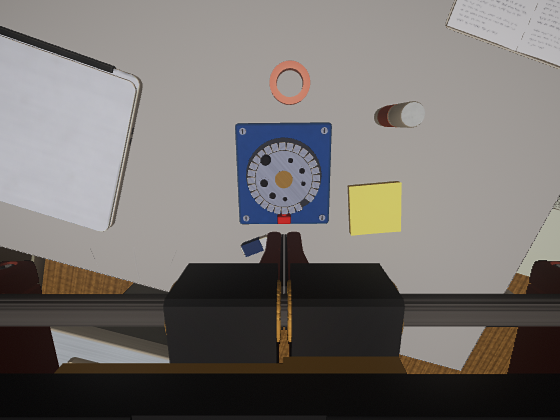

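The wrist view shows the base with corners at (236,124), (331,123), (329,223) and (240,224). The brass spot is at (284,179), the peg at (265,160), the red holder at (284,219), and the notch appears to be near (305,203). I'll refine these with masks.

```bash
cat > m.py <<'E'
from h import *
def cen(m,lo=20):
    cs=[c for c in cv2.findContours(m,0,2)[0] if cv2.contourArea(c)>=lo]
    return [(cv2.minEnclosingCircle(c),cv2.contourArea(c)) for c in sorted(cs,key=cv2.contourArea)[::-1][:4]],sorted(cs,key=cv2.contourArea)[::-1]
def measure(d,zt=.04):
    hsv=cv2.cvtColor(d['img'],cv2.COLOR_RGB2HSV);C=proj(d,(.4925,-.132,.04));r=75
    w=np.zeros(hsv.shape[:2],np.uint8);cv2.circle(w,(int(C[0]),int(C[1])),r,255,-1)
    A=lambda lo,hi:cv2.inRange(hsv,lo,hi)&w
    b,cb=cen(A((100,120,60),(125,255,255)));h=cv2.approxPolyN(cb[0],4)[0].astype(float)
    P=np.array([onz(d,*p,.014)[:2] for p in h]);ax=P.mean(0);print('base',ax.round(4),np.linalg.norm(P-np.roll(P,1,0),axis=1).round(4))
    def rep(n,L,z):
        for (p,rad),ar in L[:3]:
            X=onz(d,*p,z)[:2];e=X-ax;print(n,np.round(p,1),ar,X.round(4),'r',np.linalg.norm(e).round(4),'ang',np.degrees(np.arctan2(e[1],e[0])).round(1))
    rep('red',cen(A((0,150,100),(8,255,255)))[0],.0305)
    rep('brass',cen(A((12,100,80),(28,255,255)))[0],zt)
    rep('dark',cen(A((0,0,0),(180,255,45)))[0],zt+.016)
if __name__=='__main__':
    d=grab('wrist');measure(d)
    C=proj(d,(.4925,-.132,.04)).astype(int);c=d['img'][C[1]-60:C[1]+60,C[0]-60:C[0]+60,::-1];print(C)
    import sys;cv2.imwrite('pics/'+sys.argv[1],cv2.resize(c,None,fx=5,fy=5,interpolation=cv2.INTER_CUBIC))
E
python3 m.py w2.png
```

```text
base [ 0.4961 -0.1333] [0.1204 0.132  0.1202 0.1349]
red [283.5 219.5] 84.0 [ 0.4425 -0.1506] r 0.0563 ang -162.1
brass [282.9 178.7] 206.0 [ 0.496  -0.1331] r 0.0002 ang 132.0
brass [351.5 198.4] 119.5 [ 0.4976 -0.2235] r 0.0902 ang -89.1
dark [292.3 244.2] 323.0 [ 0.4224 -0.1685] r 0.0817 ang -154.5
dark [273.7 245. ] 322.5 [ 0.4144 -0.1463] r 0.0827 ang -170.9
dark [265.5 159.5] 61.5 [ 0.5144 -0.1062] r 0.0326 ang 55.9
[281 181]
```

View pics/w2.png

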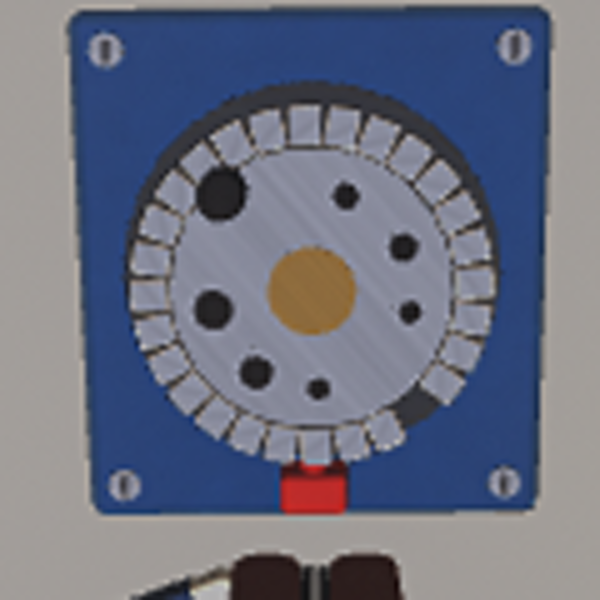

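Peg at 56°, base yaw about 17.5°, so the plate needs about 38.5° clockwise. I'll come down beside the peg on its counter-clockwise side and push along tool +y.

>>> {"op": "send_rows", "data": {"commands": [[18,-25,0,0,1],[17,-24,20,0,1],[0,0,50,0,1],[0,0,50,0,1],[0,0,45,0,1],[0,0,25,0,1],[0,0,13,0,1],[0,0,0,0,1],[0,0,0,0,1]]}}

```text
clock: 2.92
ee_pos: [0.5119, -0.078, 0.0477]
orientation: [[0.955, 0.297, 0.002], [0.297, -0.955, -0.0], [0.002, 0.001, -1.0]]
ft_force: [-0.6, -0.1, 0.4]
opening: 0.0005
finger_force: 0.0
```

>>> {"op": "send_rows", "data": {"commands": [[0,3,0,0,1],[0,3,0,0,1],[0,3,0,0,1],[0,3,0,0,1],[0,2,0,0,1],[0,2,0,0,1],[0,2,0,0,1],[0,0,0,0,1],[0,0,0,0,1]]}}

```text
clock: 4.05
ee_pos: [0.5164, -0.0949, 0.0466]
orientation: [[0.955, 0.297, -0.0], [0.297, -0.955, -0.0], [-0.0, 0.0, -1.0]]
ft_force: [-0.3, 0.4, 0.0]
opening: 0.0006
finger_force: 0.0
```

```bash
python3 m.py w3.png
```

```text
base [ 0.43   -0.1221] [0.0054 0.0126 0.0069 0.0135]
brass [278. 314.] 158.5 [ 0.4709 -0.1053] r 0.0442 ang 22.3
brass [288.5 317. ] 149.0 [ 0.4707 -0.1124] r 0.0419 ang 13.4
dark [328. 296.] 12294.5 [ 0.5012 -0.126 ] r 0.0714 ang -3.2
[328 296]
```

View pics/w3.png

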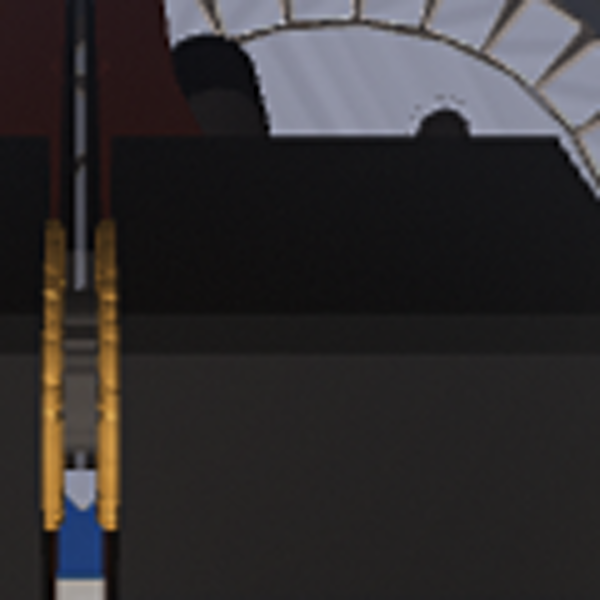

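The fingertip sits just left of the peg, which is at crop (215,80), and is near contact. I'll push on in small steps.

>>> {"op": "send_rows", "data": {"commands": [[0,2,0,0,1],[0,2,0,0,1],[0,2,0,0,1],[0,2,0,0,1],[0,2,0,0,1],[0,0,0,0,1],[0,0,0,0,1]]}}

```text
clock: 4.97
ee_pos: [0.5195, -0.1044, 0.0467]
orientation: [[0.955, 0.297, -0.0], [0.297, -0.955, -0.0], [-0.0, 0.0, -1.0]]
ft_force: [0.0, -0.2, 0.7]
opening: 0.0003
finger_force: 0.0
```

Run:
```python
from h import *
a=grab('wrist');b=grab('scene');s=bot.read_state();d=s['ee_pos']-np.array([.496,-.1332,0]);R=np.array(s['orientation']);print(R.T@d)
C=proj(a,(.496,-.1332,.04));print(C)
x=a['img'][150:350,180:430];y=cv2.resize(b['img'][165:250,300:410],None,fx=5,fy=5,interpolation=cv2.INTER_CUBIC)[:400]
x=cv2.resize(x,None,fx=2,fy=2);o=np.zeros((425,1050,3),np.uint8);o[:400,:500]=x;o[:400,500:]=y
cv2.imwrite('pics/d.png',o[:,:,::-1][:, :800])
```

```text
[ 0.03100896 -0.02055959 -0.04669324]
[316.40553625 292.08732895]
```

View pics/d.png

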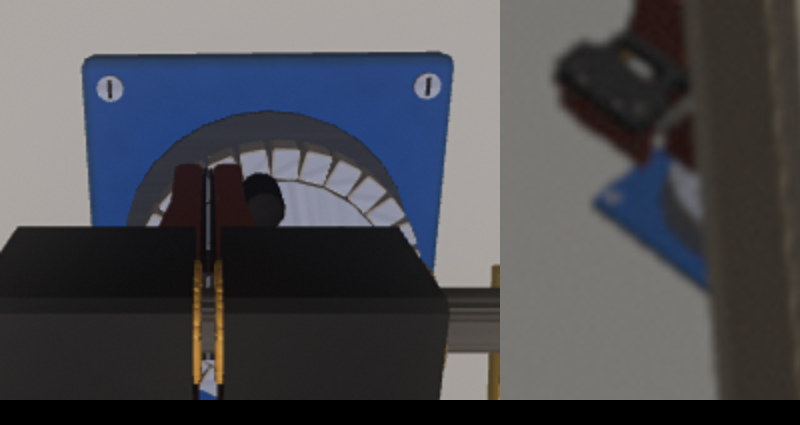

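The wrist view has the fingers at 172–247 and touching the peg, whose top is at about (266,207) in the picture, i.e. image (313,253). The plate has already turned most of the way.

```bash
cat > p.py <<'E'
from h import *
def peg():
    a=grab('wrist');g=a['img'].astype(int)
    C=proj(a,(.496+.033*.955,-.1332+.033*.297,.056)).astype(int)
    w=g[C[1]-28:C[1]+28,C[0]-28:C[0]+28]
    m=((w.max(2)<60)&(w.max(2)-w.min(2)<8)&(w.max(2)>=28)).astype(np.uint8)
    n,l,st,ce=cv2.connectedComponentsWithStats(m)
    for i in range(1,n):
        if st[i,4]>60:
            p=ce[i]+C-28;X=onz(a,*p,.056)[:2]-[.496,-.1332];t=np.radians(17.5);b=[X@[np.cos(t),np.sin(t)],X@[-np.sin(t),np.cos(t)]]
            print('cand',p.round(1),st[i],np.round(b,4),np.degrees(np.arctan2(b[1],b[0])).round(1))
    return a,C
if __name__=='__main__':
    a,C=peg();print(C,[onz(a,u,v,.056)[:2].round(4) for u,v in[(313,253)]],a['img'][240:262:2,312].tolist())
    for v in (253,):print([a['img'][v,u].max() for u in range(296,332)])
    for u,v in[(180+110/2,150+89/2),(180+427/2,150+86/2)]:print('screw',onz(a,u,v,.014))
E
python3 p.py
```

```text
cand [309.6 253.5] [ 11  21  12  16 106] [0.0333 0.0063] 10.7
[321 254] [array([ 0.5268, -0.1189])] [[16, 15, 20], [16, 15, 19], [16, 15, 19], [15, 15, 19], [27, 26, 28], [27, 25, 27], [28, 25, 28], [29, 26, 28], [28, 25, 27], [27, 25, 26], [27, 25, 26]]
[np.uint8(37), np.uint8(39), np.uint8(38), np.uint8(38), np.uint8(38), np.uint8(38), np.uint8(38), np.uint8(38), np.uint8(30), np.uint8(30), np.uint8(31), np.uint8(31), np.uint8(30), np.uint8(29), np.uint8(29), np.uint8(28), np.uint8(28), np.uint8(28), np.uint8(27), np.uint8(27), np.uint8(26), np.uint8(26), np.uint8(26), np.uint8(25), np.uint8(24), np.uint8(19), np.uint8(33), np.uint8(160), np.uint8(165), np.uint8(158), np.uint8(154), np.uint8(155), np.uint8(156), np.uint8(162), np.uint8(166), np.uint8(165)]
screw [ 0.53450897 -0.06606692  0.014     ]
screw [ 0.56649058 -0.16569874  0.014     ]
```

Peg is about 4.4 mm (7.5°) short. Pushing 4 mm more, then backing off for a clear look.

>>> {"op": "send_rows", "data": {"commands": [[0,1,0,0,1],[0,1,0,0,1],[0,1,0,0,1],[0,1,0,0,1],[0,0,0,0,1],[0,0,0,0,1],[0,-4,0,0,1],[0,-12,0,0,1],[-20,-10,-50,0,1],[-40,0,-60,0,1],[0,0,0,0,1],[0,0,0,0,1]]}}

```text
clock: 6.62
ee_pos: [0.4609, -0.0991, 0.1486]
orientation: [[0.955, 0.297, 0.001], [0.297, -0.955, -0.0], [0.001, 0.0, -1.0]]
ft_force: [0.5, 0.7, 0.3]
opening: 0.0004
finger_force: 0.0
```

```bash
python3 m.py w4.png; python3 -c "
from station import bot
print(bot.read_state()['ee_pos'])"
```

```text
base [ 0.4983 -0.1322] [0.1349 0.1084 0.1211 0.1645]
red [327.5 228.4] 157.5 [ 0.4469 -0.1486] r 0.054 ang -162.3
brass [332.3 178.7] 411.5 [ 0.4958 -0.1346] r 0.0034 ang -136.1
dark [293.8 242.6] 186.0 [ 0.4325 -0.1177] r 0.0674 ang 167.6
dark [332.5 142. ] 151.0 [ 0.5267 -0.1211] r 0.0305 ang 21.4
dark [307.8 166.9] 64.5 [ 0.5011 -0.1081] r 0.0242 ang 83.3
[328 181]
[ 0.46074205 -0.09908671  0.14795145]
```

View pics/w4.png

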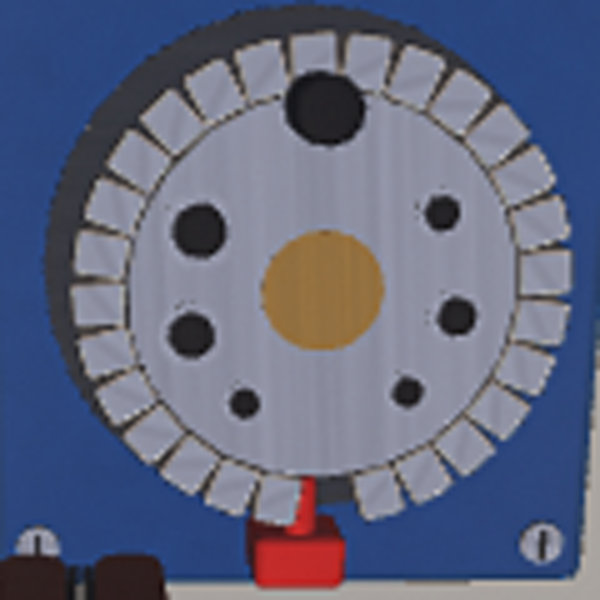

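The notch, crop (330,490), is nearly over the red pin at (308,500). Parallax matters here, so I'm casting both at their own heights.

Run:
```python
from h import *
d=grab('wrist');t=np.radians(17.5)
f=lambda x,y,z:onz(d,268+x/5-.4,121+y/5-.4,z)[:2]
c=f(323,290,.04)
fr=lambda X:np.array([X@[np.cos(t),np.sin(t)],X@[-np.sin(t),np.cos(t)]])*1000
N=[f(302,482,.04),f(358,478,.04)]
for n,X in[('notchL',N[0]),('notchR',N[1]),('notch',sum(N)/2),('pin',f(308,510,.0285)),('pinend',f(308,480,.0285)),('peg',f(326,108,.056)),('plateL/R mid',(f(72,285,.04)+f(572,275,.04))/2),('screws',(f(38,545,.014)+f(541,543,.014))/2),('holder',(f(255,548,.0305)+f(344,548,.0305))/2)]:
    b=fr(X-c);print(n,X.round(4),b.round(1),np.degrees(np.arctan2(b[1],b[0])).round(1))
print(c)
```

```text
notchL [ 0.4603 -0.1427] [-36.3   2.6] 176.0
notchR [ 0.4641 -0.1524] [-35.5  -7.9] -167.5
notch [ 0.4622 -0.1476] [-35.9  -2.6] -175.8
pin [ 0.4523 -0.1485] [-45.6  -0.6] -179.3
pinend [ 0.4581 -0.1464] [-39.5  -0.3] -179.5
peg [ 0.5263 -0.1212] [33.2  3.2] 5.6
plateL/R mid [ 0.4973 -0.1334] [1.8 0.3] 8.8
screws [ 0.4402 -0.1509] [-57.9   0.7] 179.3
holder [ 0.445 -0.149] [-52.8   1.1] 178.8
[ 0.49564676 -0.13422971]
```

The plate still needs about 4.5° clockwise, which is about 2.7 mm at the peg. I'll retrace my path and push that much further.

>>> {"op": "send_rows", "data": {"commands": [[40,0,50,0,1],[20,0,50,0,1],[0,10,10,0,1],[0,8,0,0,1],[0,6,0,0,1],[0,2,0,0,1],[0,1,0,0,1],[0,1,0,0,1],[0,0.7,0,0,1],[0,0,0,0,1],[0,0,0,0,1]]}}

```text
clock: 8.1
ee_pos: [0.5256, -0.1093, 0.0398]
orientation: [[0.955, 0.297, -0.0], [0.297, -0.955, 0.0], [-0.0, -0.0, -1.0]]
ft_force: [-0.8, 1.1, -0.7]
opening: 0.0002
finger_force: 0.2
```

>>> {"op": "send_rows", "data": {"commands": [[0,-4,0,0,1],[0,-12,0,0,1],[-20,-10,-50,0,1],[-40,0,-60,0,1],[0,0,0,0,1],[0,0,0,0,1]]}}

```text
clock: 8.85
ee_pos: [0.4659, -0.1004, 0.1418]
orientation: [[0.955, 0.297, 0.001], [0.297, -0.955, -0.0], [0.001, 0.0, -1.0]]
ft_force: [-0.9, -0.1, 0.3]
opening: 0.0003
finger_force: 0.0
```

```bash
python3 m.py w5.png
```

```text
base [ 0.4937 -0.1336] [0.1218 0.1234 0.1211 0.133 ]
red [325.  234.4] 203.5 [ 0.4473 -0.148 ] r 0.0486 ang -162.8
brass [329. 184.] 405.5 [ 0.4963 -0.1333] r 0.0026 ang 8.1
dark [296.5 246.1] 342.5 [ 0.4376 -0.1212] r 0.0575 ang 167.5
dark [332.4 147.4] 153.0 [ 0.5277 -0.1226] r 0.0357 ang 18.0
dark [277.4 241. ] 70.5 [ 0.4372 -0.1037] r 0.0639 ang 152.1
[326 187]
```

View pics/w5.png

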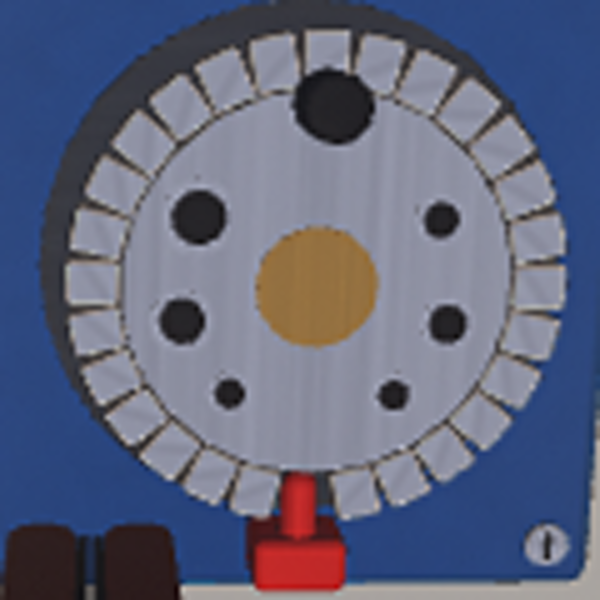

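The notch, crop (279–331, 478), now surrounds the pin at (299,500). Checking the angle.

Run:
```python
from h import *
d=grab('wrist');t=np.radians(17.5)
f=lambda x,y,z:onz(d,266+x/5-.4,127+y/5-.4,z)[:2]
c=f(317,287,.04)
fr=lambda X:np.array([X@[np.cos(t),np.sin(t)],X@[-np.sin(t),np.cos(t)]])*1000
N=[f(279,478,.04),f(332,476,.04)]
for n,X in[('notch',sum(N)/2),('pin',f(298,512,.0285)),('pinend',f(299,480,.0285)),('peg',f(334,106,.056)),('holder',(f(255,548,.0305)+f(344,548,.0305))/2)]:
    b=fr(X-c);print(n,X.round(4),b.round(1),np.degrees(np.arctan2(b[1],b[0])).round(1))
s=bot.read_state();R=np.array(s['orientation']);print(c,R.T@(np.array([*c,.045])-s['ee_pos'])*1000)
```

```text
notch [ 0.4621 -0.1428] [-35.3   0.9] 178.6
pin [ 0.4519 -0.1466] [-46.2   0.4] 179.5
pinend [ 0.4581 -0.1446] [-39.7   0.4] 179.4
peg [ 0.5271 -0.1225] [32.8  0.7] 1.3
holder [ 0.4457 -0.1488] [-52.8   0.1] 179.8
[ 0.49607652 -0.13301454] [19.49550279 40.33842456 95.70679033]
```

Notch within about 1° of the pin. Moving above the brass spot, then pressing.

>>> {"op": "send_rows", "data": {"commands": [[10,20,0,0,1],[9,20,0,0,1],[0,0,40,0,1],[0,0,35,0,1],[0,0,14,0,1],[0,0,0,0,1],[0,0,0,0,1]]}}

```text
clock: 9.82
ee_pos: [0.4965, -0.1334, 0.0535]
orientation: [[0.955, 0.297, 0.001], [0.297, -0.955, -0.0], [0.001, 0.001, -1.0]]
ft_force: [-0.7, 0.5, 1.3]
opening: 0.0004
finger_force: 0.0
```

>>> {"op": "send_rows", "data": {"commands": [[0,0,2,0,1],[0,0,2,0,1],[0,0,2,0,1],[0,0,2,0,1],[0,0,0,0,1],[0,0,0,0,1]]}}

```text
clock: 10.58
ee_pos: [0.4957, -0.1333, 0.0448]
orientation: [[0.955, 0.297, -0.0], [0.297, -0.955, 0.0], [-0.0, -0.0, -1.0]]
ft_force: [0.1, 0.5, -0.4]
opening: 0.0006
finger_force: 0.0
```

>>> {"op": "send_rows", "data": {"commands": [[0,0,2,0,1],[0,0,1,0,1],[0,0,1,0,1],[0,0,1,0,1],[0,0,1,0,1],[0,0,1,0,1],[0,0,0,0,1],[0,0,0,0,1]]}}

```text
clock: 11.58
ee_pos: [0.4958, -0.1333, 0.0379]
orientation: [[0.955, 0.297, 0.0], [0.297, -0.955, 0.0], [0.0, -0.0, -1.0]]
ft_force: [-0.0, -0.0, 0.0]
opening: 0.0005
finger_force: 0.0
```

>>> {"op": "send_rows", "data": {"commands": [[0,0,1,0,1],[0,0,1,0,1],[0,0,1,0,1],[0,0,1,0,1],[0,0,0,0,1]]}}

```text
clock: 12.2
ee_pos: [0.4958, -0.1334, 0.0339]
orientation: [[0.955, 0.297, 0.0], [0.297, -0.955, 0.0], [0.0, 0.0, -1.0]]
ft_force: [-0.1, 0.4, 1.5]
opening: 0.0004
finger_force: 1.0
```

>>> {"op": "send_rows", "data": {"commands": [[0,0,1,0,1],[0,0,0.5,0,1],[0,0,0,0,1]]}}

```text
clock: 12.58
ee_pos: [0.4958, -0.1334, 0.0329]
orientation: [[0.955, 0.297, 0.0], [0.297, -0.955, -0.0], [0.0, 0.0, -1.0]]
ft_force: [-2.8, 0.4, 10.5]
opening: 0.0002
finger_force: 5.3
```

>>> {"op": "send_rows", "data": {"commands": [[0,0,0.5,0,1],[0,0,0.5,0,1],[0,0,0,0,1],[0,0,0,0,1]]}}

```text
clock: 13.08
ee_pos: [0.496, -0.1334, 0.0328]
orientation: [[0.955, 0.297, 0.001], [0.297, -0.955, -0.0], [0.0, 0.0, -1.0]]
ft_force: [-5.2, 2.1, 20.8]
opening: 0.0007
finger_force: 10.5
```

It has bottomed at z = 32.8 mm with 21 N, which is fully seated. Lifting straight up and checking.

>>> {"op": "send_rows", "data": {"commands": [[0,0,-2,0,1],[0,0,-5,0,1],[0,0,-20,0,1],[0,0,-50,0,1],[0,0,-55,0,1],[-20,-20,-55,0,1],[0,0,0,0,1],[0,0,0,0,1]]}}

```text
clock: 14.08
ee_pos: [0.4706, -0.1202, 0.2181]
orientation: [[0.955, 0.297, 0.0], [0.297, -0.955, -0.0], [0.0, 0.0, -1.0]]
ft_force: [-0.3, -0.4, -0.4]
opening: 0.0006
finger_force: 0.0
```

Run:
```python
from h import *
from m import measure
d=grab('wrist');measure(d,.033)
C=proj(d,(.4925,-.132,.04)).astype(int);c=d['img'][C[1]-120:C[1]+70,C[0]-120:C[0]+130,::-1]
cv2.imwrite('pics/w6.png',cv2.resize(c,None,fx=3,fy=3,interpolation=cv2.INTER_CUBIC)[:600])
```

```text
base [ 0.4963 -0.1332] [0.1213 0.1332 0.1205 0.1332]
red [300.5 215. ] 87.0 [ 0.4427 -0.1504] r 0.0563 ang -162.2
red [300.  205.7] 32.0 [ 0.4536 -0.1462] r 0.0446 ang -163.1
brass [301.7 169.7] 244.5 [ 0.4956 -0.1344] r 0.0014 ang -118.5
brass [371.5 187. ] 33.5 [ 0.5005 -0.2187] r 0.0856 ang -87.2
dark [293.  240.5] 185.5 [ 0.4155 -0.149 ] r 0.0823 ang -169.0
dark [273.6 240. ] 131.0 [ 0.4094 -0.1271] r 0.0871 ang 176.0
dark [302.9 140.9] 78.5 [ 0.5274 -0.1244] r 0.0324 ang 15.8
```

View pics/w6.png

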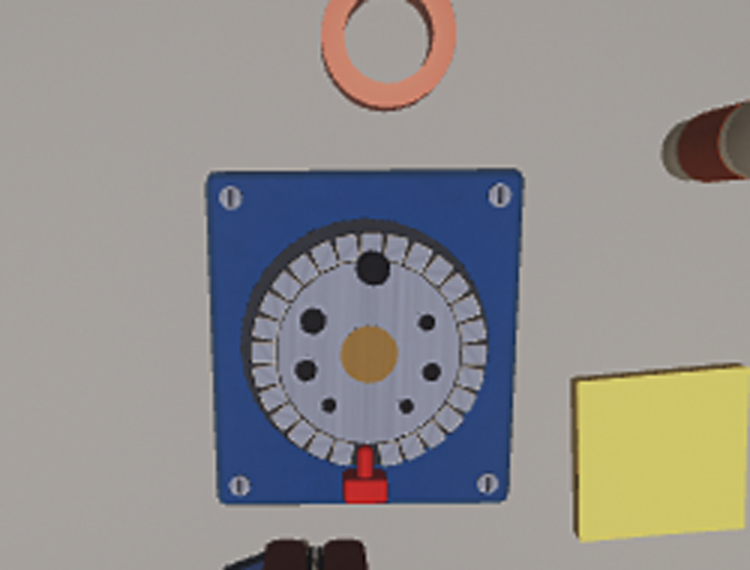

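The pin, crop (365,460), lies in the notch and the plate is down. The other items are where they were, and the hand is clear.

```bash
python3 -c "
from station import bot
print(bot.hand_in())"
```

```text
the job is handed in; nothing more can be done
None
```

The die plate's notch is over the red key pin and the plate is pressed fully down (it stopped firm at 33 mm); the hand is clear, nothing else was touched, and the job is handed in.

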